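# Open the workshop tool box and put the sanding block away

### The job

Tidy the bench: push the hinged lid of the plywood tool box up past its balance point and on back to its stop, and with your fingertips press it there for about half a second with roughly ten newtons, firmly but without forcing it, so that the stay beds in and the lid stays open by itself. Then set the sanding block down gently, cork side down and flat on the floor of the box, and let go. Do not fling or slam the lid, and leave the other things on the bench where they are.

Things in the scene. Friction and masses are not known exactly. Their poses are not given: they have to be found in the camera images.
- box: Open-topped plywood tool box fixed to the bench, 140 (x) x 240 (y) x 130 (z) mm, walls 8 mm; its lower 58 mm are a closed plinth with a shallow drawer front. Origin at the centre of its underside; x points from its front (robot side) to its hinged back, y along the hinge, z up.
- box_in (a point): Centre of the box's inner floor, 58 mm above the bench; the inside is 124 x 224 mm and 72 mm deep. Axes as the box.
- lid_hinge (a point): Middle of the lid's hinge line, along the top of the box's back wall (70 mm in +x of the box from its centre, 130 mm above the bench). Turns with the lid; when shut its axes are those of the box.
- lid_edge (a point): Middle of the flat plywood lid's front edge, on the underside, 170 mm from the hinge line. The lid is 250 mm wide, 10 mm thick, 0.3 to 0.7 kg. Shut, the lid overhangs the box's front wall by 30 mm with 130 mm free beneath it: fingers tilted 20 to 45 degrees from vertical (pointing down and away from the robot) can go under that overhang and lift it; pushing level against the edge only jams it.
- lid (a joint): Angle of the lid: 0 shut (at the start), pi/2 upright. Balance point about 1.55: below it the lid falls shut, beyond it it sinks slowly back (damped hinge) onto a firm stop somewhere between 1.75 and 1.95, to be found by feel. Pressing it there counts at 5 to 18 N for 0.3 s; over 24 N, a few mm past contact, strains the hinge. Over 2.5 rad/s is flinging or slamming.
- sander: Sanding block, loose on the bench: cork sole 90 (x) x 60 (y) x 18 mm, and on it a rounded beech grip rib 75 (x) x 26 (y) mm from 18 to 54 mm above the underside. 0.1 to 0.25 kg. Origin at the centre of the underside, x along the rib, z up; pinch the rib across y from above, fingertips staying above the sole.
- glue: Bystander: white glue bottle, 56 mm across, 140 mm tall, standing. Origin at the centre of its underside.
- hammer: Bystander: hammer, 260 mm, lying to the right. Origin near its middle, at the underside.
- strip: Bystander: pine strip 300 x 25 x 18 mm lying to the left. Origin at the centre of its underside.
Things that resemble listed ones, but are neither listed nor needed, are in the scene too. Several things have the shape of the sander; the one meant has the colours described above.

How it is judged (in metres and radians):
On the way, in this order (a step that is already met when the one before it is completed fails the run):
1. the lid has been pushed up to at least 1.2 rad (value of joint lid above 1.2 rad), for 0.1 s.
2. the fingers press the open lid against its stop with 5 to 18 N, for 0.3 s (value of joint lid above 1.75 rad and contact force between the fingers and box between 5 and 18 N), for 0.3 s.
3. the sanding block lies flat in the box, with the lid open (value of joint lid above 1.75 rad and x of sander in the frame of box_in between -0.05 and 0.05 m and y of sander in the frame of box_in between -0.1 and 0.1 m and z of sander in the frame of box_in below 0.006 m and angle between sander's own z axis and vertical below 0.12 rad and linear speed of sander below 0.03 m/s), for 0.2 s.
At the end, for the whole second after the job is handed in: The lid stays open by itself (above 1.75 rad) and at rest; the sanding block lies at rest on the box's inner floor, its centre within 50 mm (x) and 100 mm (y) of the floor's centre, its underside less than 6 mm above the floor, tilted less than 0.12 rad (all of step 3 and velocity of joint lid between -0.05 and 0.05 rad/s); the robot touches nothing.
It fails at once if the robot presses on the box or lid with more than 24 N (contact force between any of the fingers, the arm and box above 24 N).
It fails at once if the lid is flung open or slams (faster than 2.5 rad/s) (velocity of joint lid above 2.5 rad/s or velocity of joint lid below -2.5 rad/s).
It fails at once if the sanding block is dropped (falls faster than 0.6 m/s untouched by the fingers) (linear speed of sander above 0.6 m/s and contact force between the fingers and sander below 0.1 N).
It fails at once if the glue bottle, hammer or pine strip is moved by more than 30 mm (distance of any of glue, hammer, strip from where it was at the start of the episode above 0.03 m).
It also fails if it takes over 72 s, if anything falls off the work surface, if the arm or the gripper's body presses on something with over 40 N, if the wrist force passes 120 N, or if a joint passes its speed limit or range.

### The arm

A 7-joint arm with a two-finger parallel gripper is mounted at the origin on the work surface. World frame = base frame: x ahead of the robot, y to its left, z up, the work surface at z = 0. Lengths are in m, angles in degrees, forces in N, time in s.
With the tool pointing down it reaches from about 0.35 to 0.9 m from the base axis. Payload 8.1 kg.
Tool frame: the origin (TCP) lies on the front face of the gripper's body, between the roots of the fingers; the fingertips stand 73 mm ahead of it and the grasp point (between the pads) lies ahead of it (bot.grip_depth is the z of the grasp point in the tool frame, in m); z points along the fingers, y is the direction in which the jaws open and shut (so a half turn about z gives the same grasp; the last joint's range is limited). The gripper opens to 85 mm and grips with 20 to 120 N. Pads are 22 mm wide; open, the fingers measure 114 mm over their backs; the gripper's body (76 mm by 85 mm) begins 54 mm behind the grasp point. The pads swing forward as they close: fully open they stand 13 mm farther back than shut.
Start: joints at [60.012, 24.895, 1.432, 90.138, -0.665, 64.973, -4.303], TCP at [0.255, -0.57, 0.304] pointing down, gripper open.
Joint ranges: [-149.89, 149.89], [-25.12, 119.58], [-72.63, 75.52], [4.76, 147.25], [-75.54, 255.54], [6.69, 114.76], [-157.13, 157.13]. Speed limits (degrees/s): [127.2, 127.2, 172.46, 172.46, 180, 180, 180].

### API

Orientations are given as [roll, pitch, yaw] about the fixed x, y, z axes, in that order (R = Rz(yaw) Ry(pitch) Rx(roll)).
In Python, from bench import bot gives the robot as it stands.
- The arm moves only by the tool play_rows, never from a script. Its arguments are lists of equal length, an entry for each row: "hand": the closure, from 0 (fully open) to 1 (shut); "translation": the shift along the tool's x, y, z in m, a list of three; "roll": the turn about the tool's z in degrees. A call has 1 to 20 rows; each row shifts and turns the commanded pose from where the row before left it, along the tool's axes as they then stand; what a row does not reach is not made up. A row lasts 1/10 s, in which the tool goes at most 50 mm and 8.59 degrees, less where a joint would pass 70% of its speed; a pose out of reach is approached as far as the arm can. A call with a gripper value outside its range is refused whole. The fingers move at their own pace and stop on an object; the grip force is fixed at half the most. Time passes only in rows, so rows that do not move let the fingers close. It gives the time, the measured TCP pose, the force and the opening at its end, in the units of the state.
- bot.sense(): the state, without advancing time (a new reading comes with each control period).
- bot.read_camera(name): name is "scene" or "top" or "wrist"; returns the picture (384x512x3 uint8, red, green, blue); there is no depth.
- bot.calibration(name): a dict with "mtx" (3x3 intrinsics, pixels), "origin" and "rotation" of the camera in the world; the wrist camera has in their place "mount" (4x4, takes a point from camera to tool coordinates, whose origin is the TCP and whose axes are the flange's). Camera axes: x right, y down, z forward; pixel columns grow to the right and rows downward; lengths in m; the calibration is good to about 2 mm. A picture is of the moment at which its call begins: read the wrist's pose just before it. calibration takes no time and is no camera call.
- bot.close_job(): hands the job in, once; it reports no verdict.
The state is a dict: "time": time; "q": joint angles; "dq": joint speeds; "effort": joint torques, N m; "position": TCP position; "ee_rot": TCP orientation; "ft_force": force on the tool from outside, world axes, zero at the start; "ft_torque": the same for the moment, N m; "grip_width": finger opening in m.
Only numpy, scipy, OpenCV 4.12 (cv2) and the standard library are available. Lean on these libraries where they do the work, as an engineer would, in place of code of your own. Each camera call takes 0.05 s, during which the arm holds its last target. There are 200 camera calls.

## Working session

There is one attempt and no reset: what is moved stays moved. The work goes in short steps, Python scripts to look and compute and a tool call to move; the robot and the scene stay as the last step left them, time stands still between calls to the robot, and variables do not carry over. Pictures are saved under pics/ and viewed, on a budget of 10 in all, crops included, one or two more only if the job needs it, and the job is handed in when it is done.

Besides the shell and the picture viewer there is one more tool, called as name([rows], argument=value, ...), one row to a line, values as JSON. play_rows: Moves the arm, as the interface text tells. Its arguments: {"type":"object","properties":{"hand":{"type":"array","items":{"type":"number"}},"translation":{"type":"array","items":{"type":"array","items":{"type":"number"}}},"roll":{"type":"array","items":{"type":"number"}}},"required":["hand","translation","roll"]}

```bash
ls; mkdir -p pics; python3 - <<'E'
from bench import bot
import cv2, numpy as np
np.set_printoptions(precision=4,suppress=True)
print(bot.sense(), bot.grip_depth)
for n in ("scene","top"):
    im=bot.read_camera(n); cv2.imwrite(f"pics/{n}0.png",im[:,:,::-1]); print(n,bot.calibration(n))
print(bot.calibration("wrist"))
E
```

```text
pics
{'time': 0.0, 'q': array([60.0103, 24.9383,  1.4302, 90.1883, -0.6647, 64.9732, -4.3017]), 'dq': array([-0.0136,  0.0747,  0.0488, -0.0488, -0.0764,  0.0129, -0.1263]), 'effort': array([ -0.0001, -67.0473,   1.0254, -31.6205,   0.0156,   0.0125,
        -0.    ]), 'position': array([ 0.2551, -0.5701,  0.3031]), 'ee_rot': array([-179.9089,    0.008 ,   24.1089]), 'ft_force': array([ 0.4198, -0.5987,  0.222 ]), 'ft_torque': array([0.0057, 0.0047, 0.02  ]), 'grip_width': 0.08545197456657938} 0.0539
scene {'mtx': array([[347.803 ,   0.    , 249.5759],
       [  0.    , 347.803 , 184.4955],
       [  0.    ,   0.    ,   1.    ]]), 'origin': array([1.2697, 0.1665, 0.8146]), 'rotation': array([-132.2916,    0.2152,  101.2403])}
top {'mtx': array([[359.4225,   0.    , 252.4325],
       [  0.    , 359.4225, 191.3045],
       [  0.    ,   0.    ,   1.    ]]), 'origin': array([0.2944, 0.0116, 1.281 ]), 'rotation': array([-170.6241,    0.0519,  -91.5328])}
{'mtx': array([[277.9807,   0.    , 258.6494],
       [  0.    , 277.9807, 191.1442],
       [  0.    ,   0.    ,   1.    ]]), 'mount': array([[ 0.0009, -0.951 , -0.3093,  0.0774],
       [ 1.    ,  0.0008,  0.0003,  0.0007],
       [-0.    , -0.3093,  0.951 , -0.0695],
       [ 0.    ,  0.    ,  0.    ,  1.    ]])}
```

View pics/scene0.png

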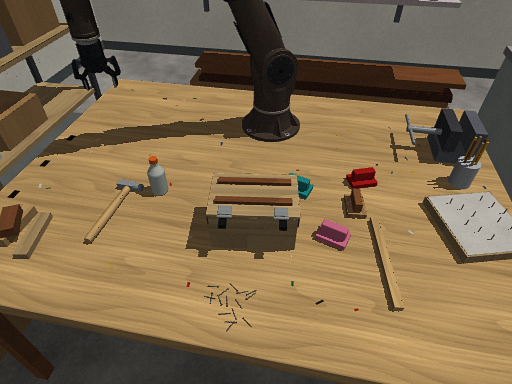

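View pics/top0.png

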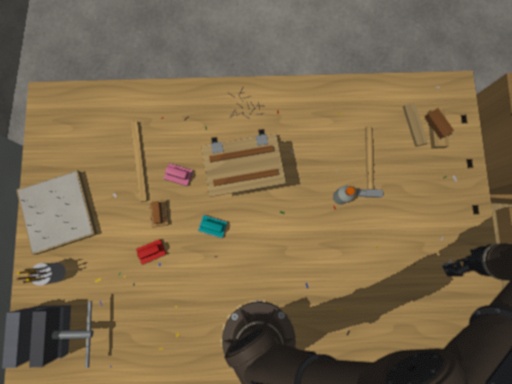

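```bash
cat >h.py <<'E'
import numpy as np
from bench import bot
from scipy.spatial.transform import Rotation as R
def ray(n,px,z):
    c=bot.calibration(n); d=R.from_euler('xyz',c['rotation'],degrees=True).as_matrix()@np.linalg.inv(c['mtx'])@[px[0],px[1],1]
    o=np.array(c['origin']); return o+d*(z-o[2])/d[2]
def proj(n,p):
    c=bot.calibration(n); v=c['mtx']@R.from_euler('xyz',c['rotation'],degrees=True).as_matrix().T@(np.array(p)-c['origin']); return v[:2]/v[2]
E
python3 - <<'E'
from h import *
import cv2
t=cv2.imread('pics/top0.png'); s=cv2.imread('pics/scene0.png')
a=cv2.resize(t[120:210,190:300],(550,450),interpolation=cv2.INTER_CUBIC)
b=cv2.resize(t[195:233,135:181],(230,190),interpolation=cv2.INTER_CUBIC)
c=cv2.resize(s[185:223,335:381],(230,190),interpolation=cv2.INTER_CUBIC)
im=np.zeros((450,790,3),np.uint8); im[:,:550]=a; im[:190,555:785]=b; im[200:390,555:785]=c
cv2.imwrite('pics/crop.png',im)
print(ray('top',(157,213),.05),ray('scene',(357,200),.05),ray('top',(346,195),0.1))
E
```

```text
[0.43089887 0.33723072 0.05      ] [0.45235777 0.3416549  0.05      ] [ 0.46857749 -0.30313424  0.1       ]
```

View pics/crop.png

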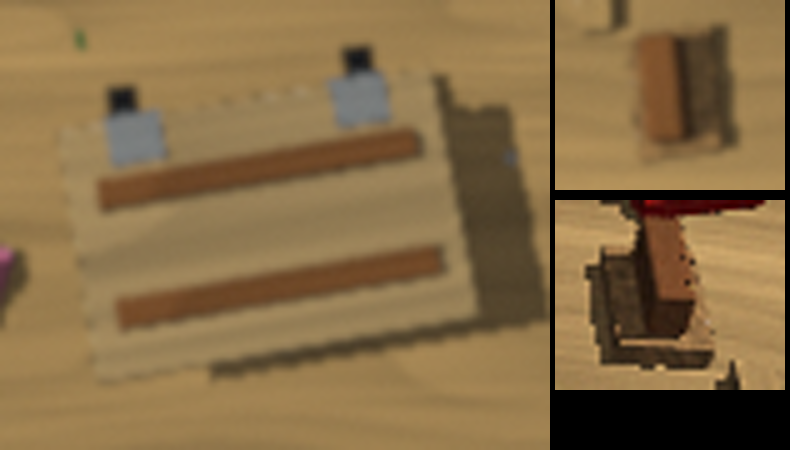

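```bash
python3 - <<'E'
from h import *
np.set_printoptions(precision=4,suppress=True)
P=np.array([ray('top',(190+x/5-.4,120+y/5-.4),.14)[:2] for x,y in [(60,130),(435,72),(478,318),(98,380)]])
print(P); BL,BR,FR,FL=P
print(np.linalg.norm(BL-BR),np.linalg.norm(FL-FR),np.linalg.norm(BL-FL),np.linalg.norm(BR-FR))
f=((BL+BR)-(FL+FR)); y=(BL+FL)-(BR+FR)
print('yaw',np.degrees(np.arctan2(f[1],f[0])),np.degrees(np.arctan2(-y[0],y[1])),'c',P.mean(0),'front mid',(FL+FR)/2)
Q=np.array([ray('top',(135+(x-555)/5-.4,195+y/5-.4),.054)[:2] for x,y in [(640,35),(680,37),(687,140),(640,138)]])
print(Q,Q.mean(0)); d=Q[0]+Q[1]-Q[2]-Q[3]; print('sander yaw',np.degrees(np.arctan2(d[1],d[0])))
S=np.array([ray('scene',(335+(x-555)/5-.4,185+(y-200)/5-.4),.054)[:2] for x,y in [(642,217),(681,217),(694,300),(651,300)]]);print(S,S.mean(0))
E
```

```text
[[ 0.6395  0.1705]
 [ 0.6725 -0.0774]
 [ 0.5065 -0.0989]
 [ 0.4725  0.1467]]
0.2500943110134946 0.2479784866458026 0.1686279536446097 0.16741487525609527
yaw 7.7489680345761975 7.719992965877 c [0.5727 0.0352] front mid [0.4895 0.0239]
[[0.4704 0.3554]
 [0.4683 0.3278]
 [0.3972 0.322 ]
 [0.3994 0.3541]] [0.4338 0.3398]
sander yaw 2.904082803162455
[[0.4038 0.3266]
 [0.399  0.3511]
 [0.4739 0.3563]
 [0.4789 0.3306]] [0.4389 0.3412]
```

The sander is the brown rib on a cork sole at top px (157,213). The same-shaped teal (212,226), pink (178,175) and red (150,251) blocks have the wrong colours. The crop shows the lid corners clearly, at yaw 7.7°. The tool can't be tilted with these moves, so I'll lift the edge with light friction and follow its arc. First I go in front of the lid.

play_rows([
  [0,0,0],
  [0,0,0],
  [0.0175,-0.0348,0],
  [0.0175,-0.0348,0],
  [0.0175,-0.0348,0],
  [0.0175,-0.0348,0],
  [0.0175,-0.0348,0],
  [0.0175,-0.0348,0],
  [0.0175,-0.0348,0],
  [0.0175,-0.0348,0],
  [0.0175,-0.0348,0],
  [0.0175,-0.0348,0],
  [0.0175,-0.0348,0],
  [0.0175,-0.0348,0],
  [0.0175,-0.0348,0],
  [0.0175,-0.0348,0],
  [0.0175,-0.0348,0],
  [0.0175,-0.0348,0],
  [0,0,0],
  [0,0,0],
], hand=[1,1,1,1,1,1,1,1,1,1,1,1,1,1,1,1,1,1,1,1], roll=[8.2,8.2,0,0,0,0,0,0,0,0,0,0,0,0,0,0,0,0,0,0])

```text
time: 2.1
position: [0.4579, 0.0194, 0.3035]
ee_rot: [-180.0, 0.1, 7.8]
ft_force: [0.4, -0.4, 0.2]
grip_width: 0.0
```

play_rows([
  [0,0,0.03],
  [0,0,0.03],
  [0,0,0.03],
  [0,0,0.026],
  [0,0,0],
  [0.01,0,0],
], hand=[1,1,1,1,1,1], roll=[0,0,0,0,0,0])

```text
time: 2.7
position: [0.4671, 0.0189, 0.1881]
ee_rot: [180.0, 0.1, 7.6]
ft_force: [0.8, -0.1, -0.3]
grip_width: -0.0001
```

```bash
python3 - <<'E'
from h import *
import cv2
w=bot.read_camera('wrist'); t=bot.read_camera('top')
w=cv2.resize(w,(400,300)); c=cv2.resize(t[100:250,150:350],(400,300),interpolation=cv2.INTER_CUBIC)
cv2.imwrite('pics/c2.png',np.hstack([w,c])[:,:,::-1]); print(bot.sense()['ft_force'],bot.sense()['position'])
E
```

```text
[0.40644097 0.22266495 0.27307512] [0.47032249 0.01993723 0.18947395]
```

View pics/c2.png

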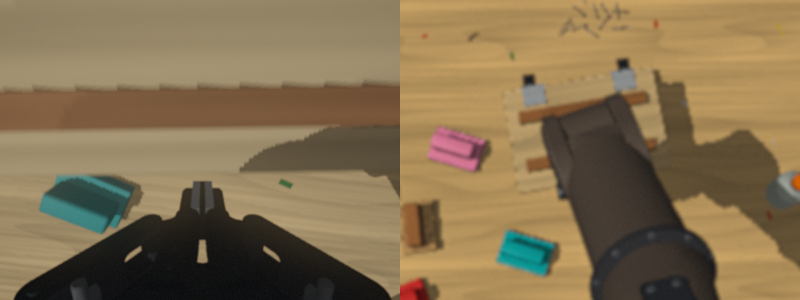

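The fingertips (wrist picture, about (203,185)) are square to the lid edge (row ~170), with a gap of about 1 cm. I'll creep in.

play_rows([
  [0.002,0,0],
  [0.002,0,0],
  [0.001,0,0],
  [0.001,0,0],
  [0,0,0],
  [0,0,0],
], hand=[1,1,1,1,1,1], roll=[0,0,0,0,0,0])

```text
time: 3.4
position: [0.4739, 0.0209, 0.1879]
ee_rot: [180.0, 0.0, 7.7]
ft_force: [-0.1, 0.1, -0.2]
grip_width: -0.0003
```

play_rows([
  [0.001,0,0],
  [0.001,0,0],
  [0,0,0],
  [0,0,0],
], hand=[1,1,1,1], roll=[0,0,0,0])

```text
time: 3.8
position: [0.4759, 0.0213, 0.1879]
ee_rot: [180.0, 0.0, 7.7]
ft_force: [0.0, 0.2, -0.3]
grip_width: 0.0001
```

play_rows([
  [0.001,0,0],
  [0,0,0],
  [0,0,0],
], hand=[1,1,1], roll=[0,0,0])

```text
time: 4.1
position: [0.4769, 0.0214, 0.1879]
ee_rot: [-180.0, 0.0, 7.7]
ft_force: [0.3, 0.3, 0.2]
grip_width: -0.0002
```

play_rows([
  [0.001,0,0],
  [0,0,0],
  [0,0,0],
], hand=[1,1,1], roll=[0,0,0])

```text
time: 4.4
position: [0.4779, 0.0215, 0.1879]
ee_rot: [180.0, 0.0, 7.7]
ft_force: [0.3, -0.4, -0.5]
grip_width: 0.0003
```

play_rows([
  [0.001,0,0],
  [0,0,0],
  [0,0,0],
], hand=[1,1,1], roll=[0,0,0])

```text
time: 4.7
position: [0.4789, 0.0216, 0.1879]
ee_rot: [180.0, -0.0, 7.7]
ft_force: [0.3, 1.2, -0.5]
grip_width: -0.0002
```

play_rows([
  [0.001,0,0],
  [0,0,0],
  [0,0,0],
], hand=[1,1,1], roll=[0,0,0])

```text
time: 5.0
position: [0.4797, 0.0217, 0.1878]
ee_rot: [180.0, 0.0, 7.7]
ft_force: [-1.6, 0.6, 0.1]
grip_width: -0.0
```

play_rows([
  [0.001,0,0],
  [0,0,0],
  [0,0,0],
], hand=[1,1,1], roll=[0,0,0])

```text
time: 5.3
position: [0.4798, 0.0218, 0.1877]
ee_rot: [180.0, 0.1, 7.7]
ft_force: [-5.7, -0.4, 3.3]
grip_width: -0.0003
```

play_rows([
  [0.001,0,0],
  [0,0,0],
  [0,0,0],
], hand=[1,1,1], roll=[0,0,0])

```text
time: 5.6
position: [0.48, 0.0218, 0.1875]
ee_rot: [180.0, 0.2, 7.7]
ft_force: [-8.4, -0.7, 6.4]
grip_width: -0.0
```

play_rows([
  [0,0,-0.001],
  [0,0,-0.001],
  [0,0,0],
  [0,0,0],
], hand=[1,1,1,1], roll=[0,0,0,0])

```text
time: 6.0
position: [0.4799, 0.0218, 0.189]
ee_rot: [180.0, 0.3, 7.7]
ft_force: [-6.1, -1.7, -1.1]
grip_width: -0.0002
```

play_rows([
  [0,0,-0.001],
  [0,0,-0.001],
  [0,0,0],
  [0,0,0],
], hand=[1,1,1,1], roll=[0,0,0,0])

```text
time: 6.4
position: [0.48, 0.0218, 0.191]
ee_rot: [180.0, 0.2, 7.7]
ft_force: [-6.2, -0.4, -1.5]
grip_width: -0.0003
```

play_rows([
  [0.0004,0,-0.002],
  [0.0004,0,-0.002],
  [0.0004,0,-0.002],
  [0.0003,0,-0.002],
  [0.0003,0,-0.002],
  [0,0,0],
], hand=[1,1,1,1,1,1], roll=[0,0,0,0,0,0])

```text
time: 7.0
position: [0.4808, 0.0219, 0.2008]
ee_rot: [180.0, 0.4, 7.7]
ft_force: [-9.0, 0.3, -0.2]
grip_width: 0.0
```

play_rows([
  [0.0003,0,-0.003],
  [0.0003,0,-0.003],
  [0.0004,0,-0.003],
  [0.0004,0,-0.003],
  [0.0005,0,-0.003],
  [0.0005,0,-0.003],
  [0.0006,0,-0.003],
  [0,0,0],
  [0,0,0],
], hand=[1,1,1,1,1,1,1,1,1], roll=[0,0,0,0,0,0,0,0,0])

```text
time: 7.9
position: [0.4839, 0.0223, 0.2218]
ee_rot: [180.0, 0.4, 7.7]
ft_force: [-8.8, -1.4, 0.4]
grip_width: 0.0001
```

play_rows([
  [0.002,0,-0.008],
  [0.0021,0,-0.0077],
  [0.0027,0,-0.008],
  [0.0031,0,-0.008],
  [0.0035,0,-0.0078],
  [0.0039,0,-0.0075],
  [0,0,0],
  [0,0,0],
], hand=[1,1,1,1,1,1,1,1], roll=[0,0,0,0,0,0,0,0])

```text
time: 8.7
position: [0.5015, 0.0249, 0.2694]
ee_rot: [180.0, 0.3, 7.7]
ft_force: [-10.7, -0.6, 3.3]
grip_width: 0.0002
```

play_rows([
  [0.0037,0,-0.0074],
  [0.0043,0,-0.0071],
  [0.0048,0,-0.0069],
  [0.0051,0,-0.0066],
  [0.0055,0,-0.0064],
  [0.0058,0,-0.0061],
  [0,0,0],
  [0,0,0],
], hand=[1,1,1,1,1,1,1,1], roll=[0,0,0,0,0,0,0,0])

```text
time: 9.5
position: [0.5329, 0.029, 0.3104]
ee_rot: [-180.0, -0.0, 7.7]
ft_force: [-2.8, 0.1, 0.6]
grip_width: 0.0004
```

play_rows([
  [0.0062,0,-0.0058],
  [0.0065,0,-0.0054],
  [0.0068,0,-0.005],
  [0.007,0,-0.0048],
  [0.0073,0,-0.0044],
  [0.0075,0,-0.004],
  [0.0077,0,-0.0036],
  [0.0078,0,-0.0033],
  [0.008,0,-0.0028],
  [0.0081,0,-0.0026],
  [0.0082,0,-0.002],
  [0.0084,0,-0.0017],
  [0.0084,0,-0.0012],
  [0.0085,0,-0.001],
  [0,0,0],
], hand=[1,1,1,1,1,1,1,1,1,1,1,1,1,1,1], roll=[0,0,0,0,0,0,0,0,0,0,0,0,0,0,0])

```text
time: 11.0
position: [0.6393, 0.0433, 0.3578]
ee_rot: [-180.0, -0.0, 7.7]
ft_force: [-0.2, 0.1, 0.8]
grip_width: 0.0003
```

play_rows([
  [0.006,0,0],
  [0.006,0,0],
  [0.006,0,0],
  [0.006,0,0],
  [0.005,0,0],
  [0.003,0,0],
  [0,0,0],
  [0,0,0],
], hand=[1,1,1,1,1,1,1,1], roll=[0,0,0,0,0,0,0,0])

```text
time: 11.8
position: [0.6698, 0.0475, 0.3579]
ee_rot: [180.0, 0.0, 7.7]
ft_force: [0.3, -0.1, 0.0]
grip_width: 0.0001
```

```bash
python3 - <<'E'
from h import *
import cv2
w=bot.read_camera('wrist'); t=bot.read_camera('scene')
w=cv2.resize(w,(400,300)); c=cv2.resize(t[90:240,150:350],(400,300),interpolation=cv2.INTER_CUBIC)
cv2.imwrite('pics/c3.png',np.hstack([w,c])[:,:,::-1]); print(bot.sense()['ft_force'],bot.sense()['position'])
E
```

```text
[-0.81261255 -0.44457927 -0.00461612] [0.66971314 0.04745788 0.35806476]
```

View pics/c3.png

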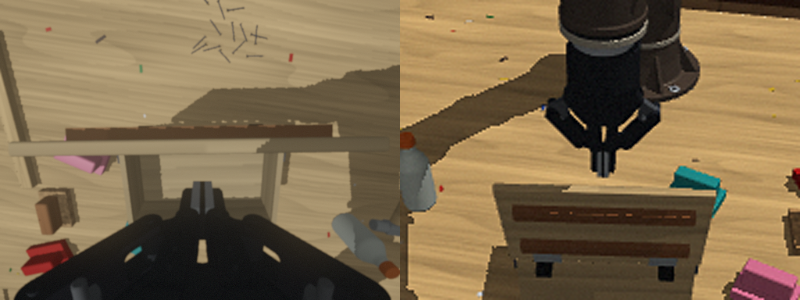

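The lid is past vertical and leans back (edge near row 150 in the wrist view), with the tips short of it. I'll lower 20 mm for overlap and feel for contact.

play_rows([
  [0,0,0.01],
  [0,0,0.01],
  [0.002,0,0],
  [0.002,0,0],
  [0.001,0,0],
  [0,0,0],
], hand=[1,1,1,1,1,1], roll=[0,0,0,0,0,0])

```text
time: 12.5
position: [0.6752, 0.0483, 0.3383]
ee_rot: [-180.0, -0.0, 7.7]
ft_force: [-0.7, 0.3, 0.7]
grip_width: 0.0001
```

play_rows([
  [0.001,0,0],
  [0.001,0,0],
  [0.001,0,0],
  [0,0,0],
  [0,0,0],
], hand=[1,1,1,1,1], roll=[0,0,0,0,0])

```text
time: 13.0
position: [0.6778, 0.0485, 0.338]
ee_rot: [180.0, -0.0, 7.7]
ft_force: [0.2, -0.8, -0.0]
grip_width: -0.0003
```

play_rows([
  [0.001,0,0],
  [0.001,0,0],
  [0.001,0,0],
  [0,0,0],
  [0,0,0],
], hand=[1,1,1,1,1], roll=[0,0,0,0,0])

```text
time: 13.5
position: [0.6808, 0.049, 0.338]
ee_rot: [-180.0, 0.0, 7.7]
ft_force: [0.4, -0.6, 0.6]
grip_width: 0.0001
```

play_rows([
  [0.001,0,0],
  [0.001,0,0],
  [0.001,0,0],
  [0,0,0],
  [0,0,0],
], hand=[1,1,1,1,1], roll=[0,0,0,0,0])

```text
time: 14.0
position: [0.6838, 0.0493, 0.338]
ee_rot: [180.0, 0.0, 7.7]
ft_force: [0.1, -0.2, 0.0]
grip_width: 0.0
```

play_rows([
  [0.001,0,0],
  [0.001,0,0],
  [0,0,0],
  [0,0,0],
], hand=[1,1,1,1], roll=[0,0,0,0])

```text
time: 14.4
position: [0.6849, 0.0495, 0.3379]
ee_rot: [180.0, 0.1, 7.7]
ft_force: [-5.8, -0.6, 2.4]
grip_width: 0.0
```

play_rows([
  [0.001,0,0],
  [0,0,0],
  [0,0,0],
  [0,0,0],
], hand=[1,1,1,1], roll=[0,0,0,0])

```text
time: 14.8
position: [0.6851, 0.0495, 0.3379]
ee_rot: [180.0, 0.2, 7.7]
ft_force: [-9.4, -1.8, 4.1]
grip_width: 0.0
```

play_rows([
  [0,0,0],
  [0,0,0],
  [0,0,0],
  [0,0,0],
  [0,0,0],
], hand=[1,1,1,1,1], roll=[0,0,0,0,0])

```text
time: 15.3
position: [0.6851, 0.0496, 0.3379]
ee_rot: [180.0, 0.2, 7.7]
ft_force: [-9.2, -0.9, 4.2]
grip_width: -0.0
```

About 10.2 N has been held for 0.9 s, at a lid angle of roughly 1.84 rad. I'll back off and go to the sander.

play_rows([
  [-0.004,0,0],
  [-0.012,0,0],
  [-0.012,0,0],
  [-0.013,0,0],
  [-0.016,-0.0257,0.0098],
  [-0.016,-0.0257,0.0098],
  [-0.016,-0.0257,0.0098],
  [-0.016,-0.0257,0.0098],
  [-0.016,-0.0257,0.0098],
  [-0.016,-0.0257,0.0098],
  [-0.016,-0.0257,0.0098],
  [-0.016,-0.0257,0.0098],
  [-0.016,-0.0257,0.0098],
  [-0.016,-0.0257,0.0098],
  [-0.016,-0.0257,0.0098],
  [-0.016,-0.0257,0.0098],
  [0,0,0],
  [0,0,0],
], hand=[1,1,1,1,0.5,0,0,0,0,0,0,0,0,0,0,0,0,0], roll=[0,0,0,4.4,0,0,0,0,0,0,0,0,0,0,0,0,0,0])

```text
time: 17.1
position: [0.4364, 0.3416, 0.2204]
ee_rot: [-180.0, -0.0, 3.4]
ft_force: [0.2, -0.7, 0.1]
grip_width: 0.0854
```

```bash
python3 - <<'E'
from h import *
import cv2
s=bot.sense(); w=bot.read_camera('wrist'); t=bot.read_camera('scene')
np.save('w4.npy',w); print(s['position'],s['ee_rot'],s['ft_force'])
c=cv2.resize(t[130:230,170:270],(288,288),interpolation=cv2.INTER_CUBIC)
im=np.zeros((384,800,3),np.uint8); im[:,:512]=w; im[:288,512:]=c
cv2.imwrite('pics/c4.png',im[:,:,::-1])
E
```

```text
[0.43639005 0.34159344 0.22036628] [-1.79993627e+02 -1.31606420e-02  3.40702264e+00] [ 0.22799138 -0.69703616  0.13597486]
```

View pics/c4.png

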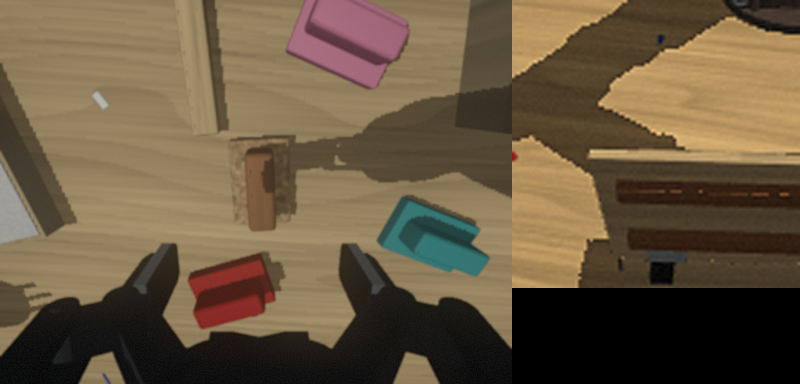

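The sander is at (262,188), with a cork sole and brown rib. Red is at (232,292), the strip's end at (205,130), and the lid stays open (right crop). I'll compute the positions.

```bash
python3 - <<'E'
from h import *
np.set_printoptions(precision=4,suppress=True)
c=bot.calibration('wrist'); s=bot.sense(); M=c['mount']; Rt=R.from_euler('xyz',s['ee_rot'],degrees=True).as_matrix()
o=Rt@M[:3,3]+s['position']
def w(px,z):
    d=Rt@M[:3,:3]@np.linalg.inv(c['mtx'])@[px[0],px[1],1]; return (o+d*(z-o[2])/d[2])[:2]
for nm,pts,z in (('rib',[(246,150),(272,150),(275,228),(250,229)],.052),('sole',[(230,140),(295,136),(293,218),(235,226)],.015),('red',[(189,278),(265,255),(275,300),(200,328)],.03),('strip',[(193,134),(218,131)],.018)):
    Q=np.array([w(p,z) for p in pts]); print(nm,Q,Q.mean(0))
    if len(Q)==4: d=Q[0]+Q[1]-Q[2]-Q[3]; print(np.degrees(np.arctan2(d[1],d[0])))
E
```

```text
rib [[0.4747 0.3519]
 [0.476  0.3296]
 [0.4027 0.3214]
 [0.4003 0.3449]] [0.4384 0.3369]
5.840139430055529
sole [[0.4774 0.3693]
 [0.4849 0.3059]
 [0.3981 0.2996]
 [0.3851 0.3615]] [0.4363 0.3341]
4.5042290414299355
red [[0.3269 0.4089]
 [0.3602 0.3277]
 [0.3034 0.3127]
 [0.259  0.3974]] [0.3124 0.3617]
11.966697510534553
strip [[0.4815 0.4048]
 [0.4857 0.3808]] [0.4836 0.3928]
```

play_rows([
  [0,0.0045,0.03],
  [0,0,0.03],
  [0,0,0.03],
  [0,0,0.025],
  [0,0,0.01],
  [0,0,0],
  [0,0,0],
  [0,0,0],
  [0,0,0],
  [0,0,0],
  [0,0,0],
  [0,0,0],
], hand=[0,0,0,0,0,0,0.5,1,1,1,1,1], roll=[-1,0,0,0,0,0,0,0,0,0,0,0])

```text
time: 18.4
position: [0.4374, 0.3372, 0.0965]
ee_rot: [-179.9, -0.1, 4.3]
ft_force: [-0.1, -0.1, 7.2]
grip_width: 0.0251
```

play_rows([
  [0,0,-0.003],
  [0,0,-0.007],
  [0,0,-0.02],
  [0,0,-0.03],
  [0,0,-0.04],
  [0,0,-0.04],
  [0,0,-0.03],
  [0,0,-0.015],
  [0,0,0],
], hand=[1,1,1,1,1,1,1,1,1], roll=[0,0,0,0,0,0,0,-3.4,0])

```text
time: 19.3
position: [0.4374, 0.3372, 0.2831]
ee_rot: [-179.9, -0.2, 7.8]
ft_force: [-0.3, -0.3, -1.9]
grip_width: 0.0255
```

play_rows([
  [0.0043,0.013,0],
  [0.0086,0.0265,0],
  [0.0086,0.0265,0],
  [0.0086,0.0265,0],
  [0.0086,0.0265,0],
  [0.0086,0.0265,0],
  [0.0086,0.0265,0],
  [0.0086,0.0265,0],
  [0.0086,0.0265,0],
  [0.0086,0.0265,0],
  [0.0086,0.0265,0],
  [0.0086,0.0265,0],
  [0.0043,0.013,0],
  [0,0,0],
  [0,0,0],
], hand=[1,1,1,1,1,1,1,1,1,1,1,1,1,1,1], roll=[0,0,0,0,0,0,0,0,0,0,0,0,0,0,0])

```text
time: 20.8
position: [0.581, 0.0365, 0.2796]
ee_rot: [-180.0, 0.1, 7.7]
ft_force: [-0.5, 0.5, -2.2]
grip_width: 0.0254
```

```bash
python3 - <<'E'
from h import *
import cv2
s=bot.sense(); w=bot.read_camera('wrist'); t=bot.read_camera('scene')
print(s['position'],s['ee_rot'],s['ft_force'])
c=cv2.resize(t[130:230,170:320],(288,192),interpolation=cv2.INTER_CUBIC)
im=np.zeros((384,800,3),np.uint8); im[:,:512]=w; im[:192,512:]=c
cv2.imwrite('pics/c5.png',im[:,:,::-1])
E
```

```text
[0.58100101 0.03647887 0.27958058] [-1.79950762e+02  9.53983572e-02  7.70137852e+00] [-0.50912405  0.5098913  -2.18786664]
```

View pics/c5.png

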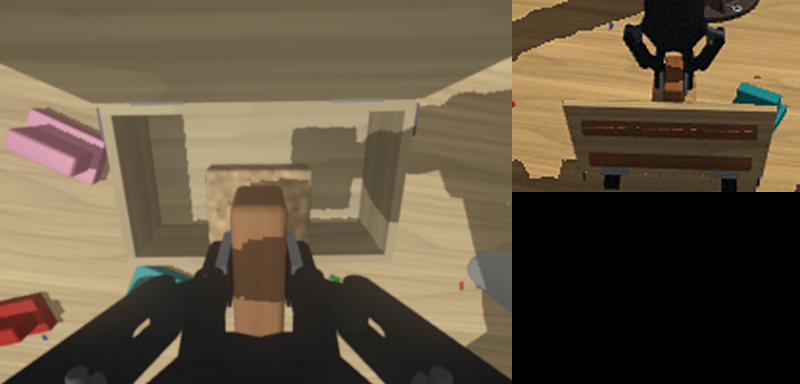

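play_rows([
  [0.004,0,0],
  [0,0,0.02],
  [0,0,0.025],
  [0,0,0.025],
  [0,0,0.025],
  [0,0,0.015],
  [0,0,0.006],
  [0,0,0],
], hand=[1,1,1,1,1,1,1,1], roll=[0,0,0,0,0,0,0,0])

```text
time: 21.7
position: [0.5855, 0.037, 0.1639]
ee_rot: [-180.0, 0.1, 7.8]
ft_force: [0.2, 0.4, -2.0]
grip_width: 0.0255
```

play_rows([
  [0,0,0.002],
  [0,0,0.002],
  [0,0,0.002],
  [0,0,0.001],
  [0,0,0],
  [0,0,0],
], hand=[1,1,1,1,1,1], roll=[0,0,0,0,0,0])

```text
time: 22.3
position: [0.5857, 0.0363, 0.1575]
ee_rot: [180.0, -0.0, 7.7]
ft_force: [-0.3, -0.1, -2.1]
grip_width: 0.0254
```

play_rows([
  [0,0,0.001],
  [0,0,0.001],
  [0,0,0.001],
  [0,0,0],
  [0,0,0],
], hand=[1,1,1,1,1], roll=[0,0,0,0,0])

```text
time: 22.8
position: [0.5857, 0.0363, 0.1545]
ee_rot: [180.0, -0.0, 7.7]
ft_force: [-0.6, -0.0, 1.6]
grip_width: 0.0252
```

The block has touched the floor (force changed by 3.7 N). I release and rise.

play_rows([
  [0,0,0],
  [0,0,0],
  [0,0,0],
  [0,0,0],
  [0,0,0],
  [0,0,-0.003],
  [0,0,-0.01],
  [0,0,-0.02],
  [0,0,-0.03],
  [0,0,-0.03],
  [0,0,-0.03],
  [-0.01,0,-0.03],
  [-0.02,0,-0.03],
  [-0.03,0,0],
  [-0.03,0,0],
  [0,0,0],
], hand=[0.6,0.6,0.4,0.4,0.3,0.3,0.3,0.3,0.3,0.3,0.3,0.3,0.3,0.3,0.3,0.3], roll=[0,0,0,0,0,0,0,0,0,0,0,0,0,0,0,0])

```text
time: 24.4
position: [0.4935, 0.0239, 0.3386]
ee_rot: [179.9, 0.0, 7.7]
ft_force: [-0.9, -0.2, -0.1]
grip_width: 0.0599
```

```bash
python3 - <<'E'
from h import *
import cv2
s=bot.sense(); w=bot.read_camera('wrist'); t=bot.read_camera('scene'); p=bot.read_camera('top')
print(s['time'],s['position'],s['ft_force'])
c=cv2.resize(t[130:260,60:320],(400,200),interpolation=cv2.INTER_CUBIC)
c2=cv2.resize(p[90:220,120:400],(400,200),interpolation=cv2.INTER_CUBIC)
im=np.hstack([cv2.resize(w,(400,400)),np.vstack([c,c2])])
cv2.imwrite('pics/c6.png',im[:,:,::-1])
E
```

```text
24.4 [0.49346938 0.02385258 0.33864214] [-0.89700908 -0.20886795 -0.11614998]
```

View pics/c6.png

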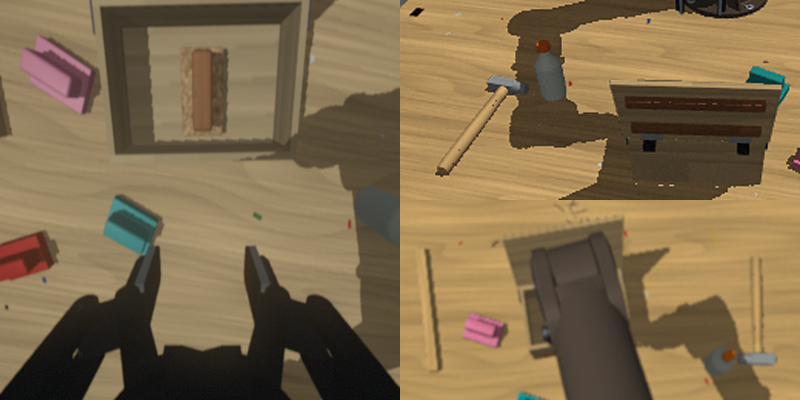

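The block lies flat in the middle of the box floor (wrist view (203,90)). The lid is open, the glue, hammer and strip look untouched, and the arm is clear. I'll hand in.

```bash
python3 -c "
from bench import bot
print(bot.close_job())"
```

```text
the job is handed in; nothing more can be done
None
```

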